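Wind a coffee grinder's burrs to zero with its removable crank

ROBOT

A 6-joint arm with a two-finger parallel gripper is mounted at the origin on the work surface. World frame = base frame: x ahead of the robot, y to its left, z up, the work surface at z = 0. Lengths are in m, angles in rad, forces in N, time in s.
With the tool pointing down it reaches from about 0.425 to 0.95 m from the base axis. Payload 3.5 kg.
Tool frame: the origin (TCP) lies midway between the tips of the shut fingers; the grasp point (between the pads) lies ctrl.grasp_offset behind it (ctrl.grasp_offset is the distance from the TCP to the grasp point, in m); x points along the fingers, y is the direction in which the jaws open and shut, and the axes are right-handed (so a half turn about x gives the same grasp; the last joint's range is limited). The gripper opens to 85 mm and grips with 20 to 120 N. Pads are 22 mm wide; open, the fingers measure 114 mm over their backs; the gripper's body (76 mm by 85 mm) begins 54 mm behind the grasp point. The pads swing forward as they close: fully open they stand 13 mm farther back than shut.
Start: joints at [-0.15, 0.286, 1.577, -0, 1.279, -0.15], TCP at [0.675, 0, 0.231] pointing down, gripper open.
Joint ranges: [-2.77, 2.77], [-0.9, 2.22], [0.21, 2.48], [-1.53, 4.67], [0.24, 2.81], [-2.84, 2.84]. Speed limits (rad/s): [2.79, 2.79, 3.14, 3.14, 3.14, 3.14].

INTERFACE

Orientations are given as a unit quaternion [x, y, z, w].
In Python, from plant import readout, read_camera, sign_off, ctrl gives the robot as it stands.
- The arm moves only by the tool drive_tool, never from a script. Its argument "steps" is a list of rows, each a list of 5 numbers: the shift along the tool's x, y, z in cm, then the turn about the tool's x in degrees, then the opening, from 0 (shut) to 1 (fully open). A call has 1 to 10 rows; each row shifts and turns the commanded pose from where the row before left it, along the tool's axes as they then stand; what a row does not reach is not made up. A row lasts 1/10 s, in which the tool goes at most 50 mm and 8.59 degrees, less where a joint would pass 70% of its speed; a pose out of reach is approached as far as the arm can. A call is refused whole if a number of a shift passes 5 or a number of a turn 8.59, either way. A call with a gripper value outside its range is refused whole. The fingers move at their own pace and stop on an object; "force" is the grip in N (left out, the last holds). Time passes only in rows, so rows that do not move let the fingers close. It gives the time, the measured TCP pose, the force and the opening at its end, in the units of the state.
- readout.get_state(): the state, without advancing time (a new reading comes with each control period).
- read_camera(name): name is "scene" or "side" or "wrist"; returns a dict with "frame" (384x512x3 uint8, red, green, blue), "vertical_fov" (degrees; the focal length in pixels is half the picture's height over the tangent of half this angle, whatever the lens; pixels are square), "cx", "cy" (the principal point, pixels), "eye" and "orientation" of the camera in the world. Camera axes: x right, y up, looking along -z (the intrinsics and any distortion apply to the point x, -y, -z); pixel columns grow to the right and rows downward; lengths in m; the calibration is good to about 2 mm. A picture is of the moment at which its call begins. There is no depth.
- sign_off(): hands the job in, once; it reports no verdict.
The state is a dict: "time": time; "qpos": joint angles; "dq": joint speeds; "joint_efforts": joint torques, N m; "eef_pos": TCP position; "tcp_rot": TCP orientation; "contact_force": force on the tool from outside, world axes, zero at the start; "wrist_torque": the same for the moment, N m; "opening": opening from 0.0 (shut) to 1.0 (fully open).
Only numpy, scipy, OpenCV 4.12 (cv2) and the standard library are available. Lean on these libraries where they do the work, as an engineer would, in place of code of your own. Each camera call takes 0.05 s, during which the arm holds its last target. There are 200 camera calls.

TASK

Zero the coffee grinder: fit the loose crank fully home on the square spindle on top of the grinder without leaning hard on it, and wind it clockwise (seen from above) until you feel the burrs meet and it sits snug against them, without forcing it and without turning the spindle backwards. Then lift the crank off and set it down gently, standing upright on its hub on the rubber tamping mat, and leave all the other things where they are.

Things in the scene. Friction and masses are not known exactly. Their poses are not given: they have to be found in the camera images.
- crank: The removable crank, about 280 g, starts upright on its hub on the counter, any yaw. Origin: centre of the hub's underside, the mouth of the square socket; z up, x along the arm to the knob. Hub 38 x 38 x 27 mm, with a blind socket 17.5 mm square and 21.5 mm deep, its sides parallel to x and y. Flat arm 14 mm wide, z 27 to 35 mm, x -10 to 74 mm; counterweight x -45 to -19 mm, 34 mm wide, top z 37 mm.
- crank_stem (a point): Where to grip the crank to lift it: on its round steel stem, 18 mm diameter, on the hub's axis, z 27 to 76 mm over the hub's underside; this point is at z = 58 mm. Axes as the crank.
- crank_knob (a point): Where to grip for winding: on the axis of the upright wooden knob, 19 mm diameter, z 37 to 80 mm over the hub's underside, 65 mm from the stem's axis; this point is at z = 58 mm. The knob spins freely on its pin. Axes as the crank.
- grinder: Chrome grinder without its hopper, fixed, round, 144 mm diameter at the foot, 124 mm at the top, shoulder 155 mm high; a short chute on its front (-x) side. Origin: centre of its underside.
- spindle_seat (a point): Fixed point on the spindle's upright axis, 170 mm above the counter, on the top of the 46 mm collar where the hub's underside rests when fully home. It does not turn with the spindle: the angle of the square differs each time and must be seen or felt for (rest the crank lightly on the square's shoulders; within a quarter turn the socket can drop over it).
- spindle_tip (a point): Top of the spindle on its axis, 20 mm above the seat at rest. The spindle is a 16 mm square up to 15 mm above the seat, topped by a round tapered pilot, 15.6 to 10 mm diameter, 5 mm high. It is sprung: pushed on its shoulders it sinks 1 mm per 2 N, 7 mm at most, and must not sink 5.5 mm (12 N). This point sinks but does not turn with it.
- spindle_twist (a joint): Wind-up of the spindle's sprung coupling (rad), not its angle: 1 rad per Nm, clockwise from above positive. The spindle runs clockwise at 0.18 Nm (3 N at the knob) for 1.6 to 3.3 rad till the burrs meet, then only the coupling winds up. Snug: 0.35 to 0.75 held a moment (5.5 to 11.5 N at the knob); 0.85 is forced. It springs back when let go. -0.15 turns it backwards.
- mat: Black rubber tamping mat, flat, fixed, 150 mm (x) by 190 mm (y), 6 mm thick. Origin: centre of its underside.
- hopper: The grinder's clear plastic hopper, standing on the counter, 124 mm diameter at the rim, 120 mm high; origin under its centre. Leave alone.
- shot_cup: Glass espresso shot cup, 56 mm diameter, 62 mm high; origin under its centre. Leave alone.
- tamper: Steel tamper standing on its 56 mm foot, 82 mm high; origin under its centre. Leave alone.
- milk_jug: Steel milk jug, 86 mm diameter, 100 mm high, handle at +y; origin under its centre. Leave alone.
- spoon_rest: Round white ceramic spoon rest, 96 mm diameter, 14 mm high, fixed; origin under its centre.
- brush: Bamboo-handled brush, 210 mm long, leaning with its bristles on the spoon rest. Origin near its middle. Leave alone.
Not all that is in view belongs to the job. What is shaped like the crank but red is not meant. Leave any orange or pink look-alike of the grinder alone.

How it is judged:
On the way, in this order (a step that is already met when the one before it is completed fails the run):
1. the crank is fitted fully home on the square spindle (z of crank in the frame of spindle_seat below 0.003 m and horizontal distance between crank and spindle_seat below 0.004 m and angle between crank's own z axis and vertical below 0.08 rad), for 0.2 s.
2. the crank, still on the spindle, is wound clockwise until it is snug against the burrs (value of joint spindle_twist above 0.35 rad and z of crank in the frame of spindle_seat below 0.005 m and horizontal distance between crank and spindle_seat below 0.005 m), for 0.2 s.
3. the crank is lifted off the spindle (z of crank in the frame of spindle_seat above 0.02 m), for 0.1 s.
At the end, for the whole second after the job is handed in: The crank stands upright (within 0.08 rad) and at rest on the mat, the centre of its hub at least 10 mm inside the mat's edges, and the spindle is free of load (x of crank in the frame of mat between -0.065 and 0.065 m and y of crank in the frame of mat between -0.085 and 0.085 m and z of crank in the frame of mat between 0.003 and 0.009 m and angle between crank's own z axis and vertical below 0.08 rad and linear speed of crank below 0.02 m/s and value of joint spindle_twist between -0.1 and 0.1 rad); the robot touches nothing.
It fails at once if the sprung spindle is pushed down by 5.5 mm or more (over 12 N) (z of spindle_tip in the frame of spindle_seat below 0.0145 m).
It fails at once if the spindle is forced: more than 0.85 Nm (twist over 0.85 rad) (value of joint spindle_twist above 0.85 rad).
It fails at once if the spindle is turned backwards (twist under -0.15 rad) (value of joint spindle_twist below -0.15 rad).
It fails at once if the crank is dropped (over 0.5 m/s while not held) or tipped over ((linear speed of crank above 0.5 m/s and contact force between the fingers and crank below 0.5 N) or angle between crank's own z axis and vertical above 0.7 rad).
It fails at once if another thing is moved by more than 30 mm (distance of any of hopper, shot_cup, tamper, milk_jug, brush from where it was at the start of the episode above 0.03 m).
It also fails if it takes over 72 s, if anything falls off the work surface, if the arm or the gripper's body presses on something with over 40 N, if the wrist force passes 120 N, or if a joint passes its speed limit or range.

## Working session

There is one attempt and no reset: what is moved stays moved. The work goes in short steps, Python scripts to look and compute and a tool call to move; the robot and the scene stay as the last step left them, time stands still between calls to the robot, and variables do not carry over. Pictures are saved under pics/ and viewed, about 8 in all and at most 12, crops included, and the job is handed in when it is done.

Besides the shell and the picture viewer there is one more tool, called after "Call:" by a JSON object that holds its "fn" and its "kwargs", one argument or row to a line. drive_tool: Moves the arm, as the interface text tells. Its arguments: {"type":"object","properties":{"steps":{"type":"array","items":{"type":"array","items":{"type":"number"}}},"force":{"type":"number"}},"required":["steps"]}

```bash
mkdir -p pics; ls; cat > h.py <<'E'
import numpy as np, cv2, json
from scipy.spatial.transform import Rotation as R
from plant import readout, read_camera, sign_off, ctrl
def snap(n,f):
    c=read_camera(n); cv2.imwrite('pics/'+f+'.png',c['frame'][:,:,::-1])
    d={k:(np.array(v).tolist() if not isinstance(v,(str,dict)) else v) for k,v in c.items() if k!='frame'}
    json.dump(d,open('pics/'+f+'.json','w')); return c['frame'],d
def ray(d,u,v):
    fl=192/np.tan(np.radians(d['vertical_fov'])/2)
    r=R.from_quat(d['orientation']).apply([(u-d['cx'])/fl,-(v-d['cy'])/fl,-1]); return np.array(d['eye']),r
def onz(d,u,v,z):
    e,r=ray(d,u,v); return e+r*(z-e[2])/r[2]
def proj(d,p):
    fl=192/np.tan(np.radians(d['vertical_fov'])/2)
    q=R.from_quat(d['orientation']).inv().apply(np.array(p)-d['eye']); return d['cx']-fl*q[...,0]/q[...,2], d['cy']+fl*q[...,1]/q[...,2]
def crop(f,x0,y0,x1,y1,s,out):
    i=cv2.imread('pics/'+f+'.png')[y0:y1,x0:x1]; cv2.imwrite('pics/'+out+'.png',cv2.resize(i,None,fx=s,fy=s,interpolation=cv2.INTER_CUBIC))
E
python3 - <<'E'
from h import *
fs=[]
for n in ('scene','side','wrist'):
    f,d=snap(n,n+'0'); print(n,d); fs.append(f)
print(ctrl.grasp_offset, [k for k in dir(ctrl) if k[0]!='_']); print(readout.get_state())
cv2.imwrite('pics/a.png',cv2.resize(fs[0],(800,600))[:,:,::-1]);cv2.imwrite('pics/b.png',cv2.resize(fs[1],(800,600))[:,:,::-1])
E
```

```text
pics
scene {'vertical_fov': 45.85751159377223, 'cx': 249.5475476355092, 'cy': 187.8628619898002, 'eye': [1.190766162950777, 0.1461580177848952, 1.348051046120208], 'orientation': [0.1717024589567155, 0.19021821042531953, 0.7182743610974032, 0.646851791526408]}
side {'vertical_fov': 45.76034456486966, 'cx': 257.4713054802699, 'cy': 187.86333263633017, 'eye': [-0.026306482601473037, -1.0047788826588215, 0.8692254112876184], 'orientation': [0.48243295230539823, -0.11727653354198148, -0.19099538233948188, 0.8467735382823844]}
wrist {'vertical_fov': 64.55416118736223, 'cx': 255.6924597606759, 'cy': 189.38729336463334, 'eye': [0.674109301580765, 0.07493627347102903, 0.3725182180166501], 'orientation': [-0.14841285846541202, 0.0009440974078470643, 0.000299544539540607, 0.9889249933110594]}
0.0187 ['Unreachable', 'grasp_offset']
{'time': 0.15, 'qpos': array([-1.50023411e-01,  2.86984567e-01,  1.57783322e+00,  3.20030691e-06,
        1.27860954e+00, -1.50003977e-01]), 'dq': array([ 3.34834078e-05, -2.30434367e-03, -5.01843347e-03,  4.76320677e-04,
        2.19412676e-04,  4.76148362e-04]), 'joint_efforts': array([ 7.91554030e-04, -4.06602967e+01, -2.93140125e+01, -8.94972595e-05,
        3.96185191e-03, -2.97825103e-06]), 'eef_pos': array([6.74490558e-01, 9.15702838e-05, 2.30254064e-01]), 'tcp_rot': array([ 0.49962078,  0.50051741, -0.50038898,  0.49947199]), 'contact_force': array([ 0.75534531,  0.13180846, -0.13421248]), 'wrist_torque': array([-0.03799491, -0.05638642,  0.02051226]), 'opening': 1.0012037827401283}
```

View pics/a.png

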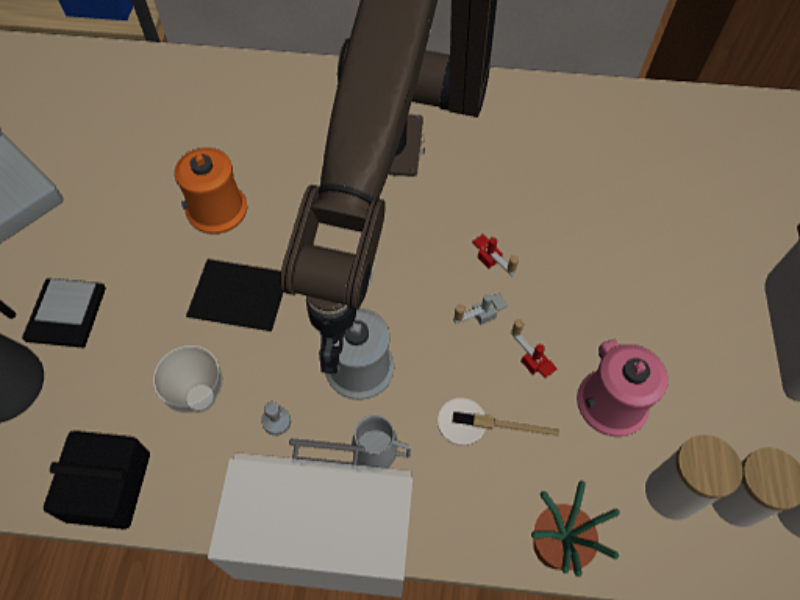

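View pics/b.png

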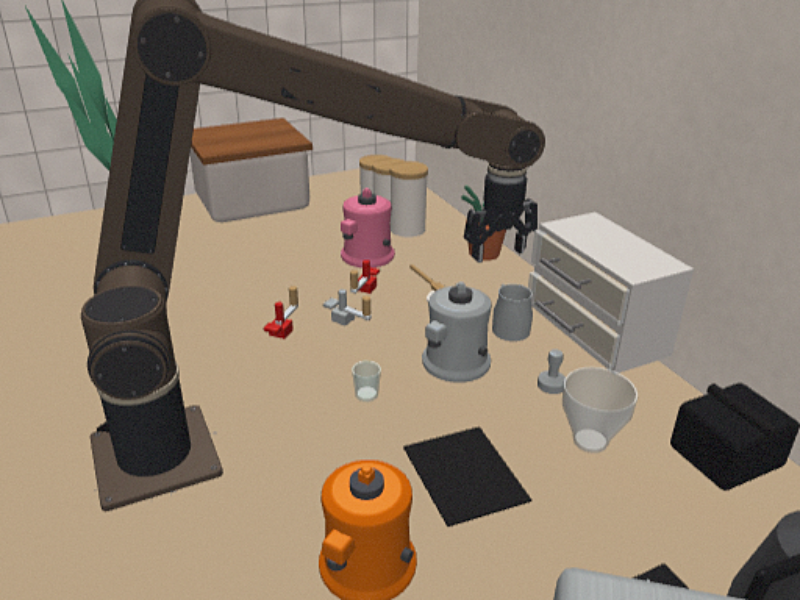

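The scene view (800x600) shows the grey crank near (480,311), knob at (460,314), lying between two red ones. The chrome grinder is at (358,350), with its top partly behind the gripper, and the mat is at (237,295). In the side view the crank is at (343,308), the spindle at (460,293) and the mat at (466,475).

```bash
python3 - <<'E'
from h import *
crop('scene0',280,170,345,230,6,'c1'); crop('scene0',200,190,265,250,6,'c2')
crop('side0',200,175,265,235,6,'c3'); crop('side0',262,170,327,230,6,'c4')
i=[cv2.imread(f'pics/c{k}.png') for k in (1,2,3,4)]
o=np.vstack([np.hstack(i[:2]),np.hstack(i[2:])]);print(o.shape)
cv2.imwrite('pics/m1.png',o[:, :])
s=json.load(open('pics/scene0.json'));t=json.load(open('pics/side0.json'))
k=512/800
for p in [(208,260),(285,270),(271,329),(188,313)]: print('mat',onz(s,p[0]*k,p[1]*k,.006))
for p in [(479,428),(530,497),(449,522),(404,446)]: print('mats',onz(t,p[0]*k,p[1]*k,.006))
E
```

```text
(720, 780, 3)
mat [ 0.38611995 -0.34680827  0.006     ]
mat [ 0.39402237 -0.1707619   0.006     ]
mat [ 0.5418153  -0.17428302  0.006     ]
mat [ 0.52255046 -0.35845312  0.006     ]
mats [ 0.5421057  -0.18115105  0.006     ]
mats [ 0.53028737 -0.35923884  0.006     ]
mats [ 0.38643946 -0.34862128  0.006     ]
mats [ 0.39787211 -0.16603556  0.006     ]
```

View pics/m1.png

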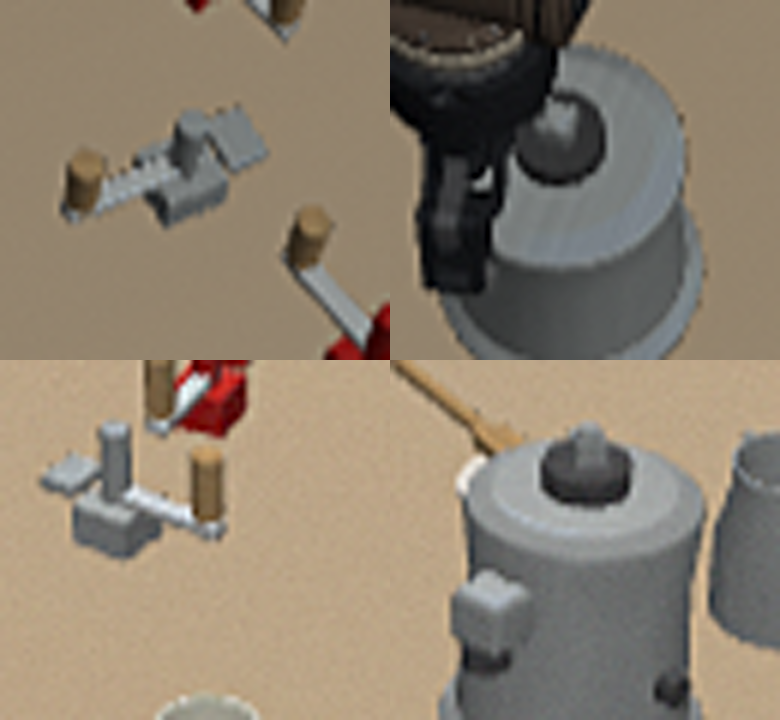

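```bash
python3 - <<'E'
from h import *
s=json.load(open('pics/scene0.json'));t=json.load(open('pics/side0.json'))
print('stem',onz(s,311.7,189.7,.076),onz(t,219.3,186.7,.076))
print('knob',onz(s,294.2,196.7,.08),onz(t,234.7,190.5,.08))
print('tip',onz(s,228,209.5,.19),onz(t,295.3,182,.19))
print('collar',onz(s,200+172/6,190+136/6,.17),onz(t,262+197/6,170+112/6,.17))
E
```

```text
stem [0.45506531 0.27097993 0.076     ] [0.45646548 0.26504599 0.076     ]
knob [0.48881421 0.21615954 0.08      ] [0.49190631 0.21341747 0.08      ]
tip [0.61114535 0.02414901 0.19      ] [0.60581204 0.01378841 0.19      ]
collar [0.61113485 0.02527486 0.17      ] [0.60269045 0.00894705 0.17      ]
```

```bash
python3 - <<'E'
from h import *
s=json.load(open('pics/scene0.json'));w=json.load(open('pics/wrist0.json'))
k=.64
for p in [(490,243),(512,262),(518,326),(539,351)]: print('red',onz(s,p[0]*k,p[1]*k,.076))
print(proj(w,[.608,.018,.19]))
i=cv2.imread('pics/wrist0.png');cv2.imwrite('pics/w0.png',cv2.resize(i,(800,600)))
E
```

```text
red [0.32215021 0.27248582 0.076     ]
red [0.3656707  0.32052227 0.076     ]
red [0.51706658 0.33548133 0.076     ]
red [0.56831265 0.37755257 0.076     ]
(np.float64(151.18591912386103), np.float64(190.6495313273965))
```

View pics/w0.png

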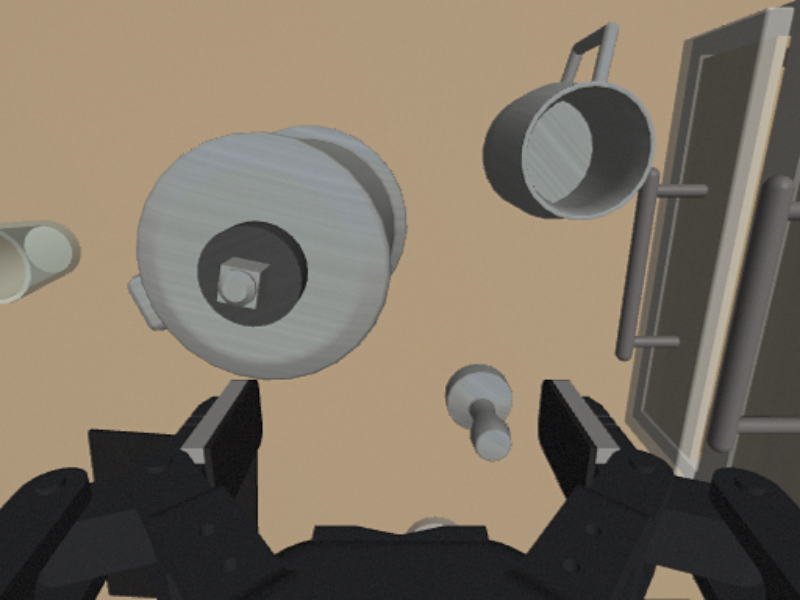

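The wrist view shows the spindle from above: pilot near (238,286), collar centre near (252,273) and the square turned slightly. I'll enlarge it for the angle and position.

```bash
python3 - <<'E'
from h import *
crop('wrist0',120,135,205,215,8,'w0c')
E
```

```text
(no output)
```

View pics/w0c.png

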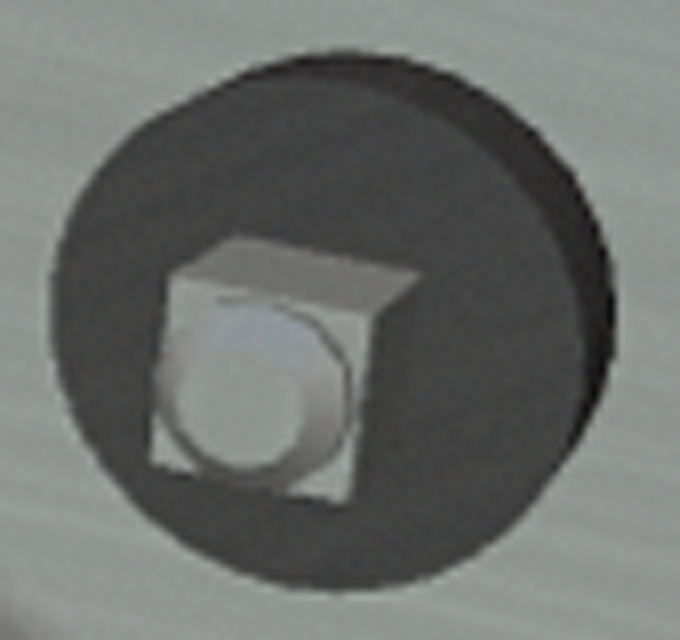

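```bash
python3 - <<'E'
from h import *
w=json.load(open('pics/wrist0.json'))
f=lambda u,v,z:onz(w,120+(u+.5)/8-.5,135+(v+.5)/8-.5,z)
c=np.array([f(u,v,.185) for u,v in [(172,278),(373,315),(350,503),(150,465)]]);print(c,c.mean(0))
for i in range(4):
    e=c[(i+1)%4]-c[i];print(np.linalg.norm(e),np.degrees(np.arctan2(e[1],e[0])))
print(f(243,408,.19),f(318,333,.17))
E
```

```text
[[0.60120092 0.03058138 0.185     ]
 [0.61685349 0.02757874 0.185     ]
 [0.61362295 0.01181862 0.185     ]
 [0.59770222 0.01504927 0.185     ]] [0.60734489 0.021257   0.185     ]
0.0159379635594066 -10.859148417929218
0.016087816872347976 -101.58412703328246
0.016245202080506026 168.52922513228987
0.015921282751252114 77.30566993587402
[0.60755365 0.02133571 0.19      ] [0.60740192 0.02219169 0.17      ]
```

Call:
{"fn": "drive_tool", "kwargs": {
  "steps": [
    [0, -2.19, -2.68, 0, 1],
    [0, -2.19, -2.68, 0, 1],
    [0, -2.19, -2.68, 0, 1],
    [0, -2.19, -2.68, 0, 1],
    [0, -2.19, -2.68, 0, 1],
    [0, -2.19, -2.68, 0, 1],
    [0, -2.19, -2.68, 0, 1],
    [0, -2.19, -2.68, 0, 1],
    [0, -2.19, -2.68, 0, 1],
    [0, -2.19, -2.68, 0, 1]
  ],
  "force": 40
}}

```text
time: 1.15
eef_pos: [0.4547, 0.2689, 0.2311]
tcp_rot: [-0.5, -0.5, 0.5, -0.5]
contact_force: [-1.1, -0.6, -0.2]
opening: 1.002
```

Call:
{"fn": "drive_tool", "kwargs": {
  "steps": [
    [1, 0, 0, -6.6, 0.6],
    [1, 0, 0, -6.6, 0.6],
    [1, 0, 0, -6.6, 0.6],
    [1, 0, 0, -6.6, 0.6],
    [1, 0, 0, -6.6, 0.6],
    [0, 0, 0, 0, 0.6],
    [0, 0, 0, 0, 0.6]
  ]
}}

```text
time: 1.85
eef_pos: [0.4558, 0.268, 0.1812]
tcp_rot: [0.338, 0.621, -0.338, 0.621]
contact_force: [0.8, 0.8, -0.2]
opening: 0.602
```

```bash
python3 - <<'E'
from h import *
f,d=snap('wrist','w1'); print(readout.get_state()['eef_pos'],R.from_quat(readout.get_state()['tcp_rot']).as_matrix().round(3))
print(proj(d,[.456,.268,.076]),proj(d,[.49,.215,.08]))
cv2.imwrite('pics/w1b.png',cv2.resize(cv2.imread('pics/w1.png'),(800,600)))
E
```

```text
[0.45614778 0.26807435 0.18170356] [[ 0.     0.84   0.543]
 [ 0.     0.543 -0.84 ]
 [-1.     0.     0.   ]]
(np.float64(256.5690087657703), np.float64(188.43796651480852)) (np.float64(256.27565413489214), np.float64(256.70299114422556))
```

View pics/w1b.png

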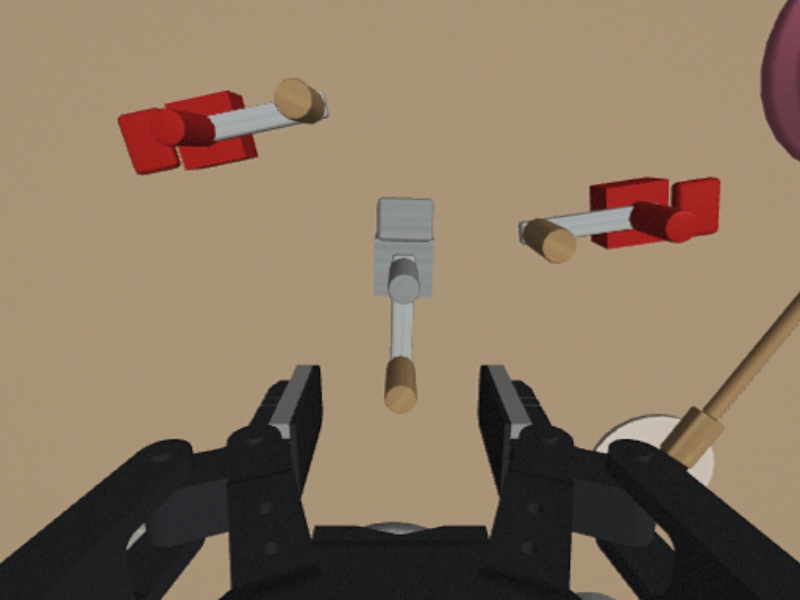

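The wrist view shows the crank lined up with the tool: stem top at (404,287), knob top at (401,400). The jaws straddle its line and both reds are well clear.

```bash
python3 - <<'E'
from h import *
d=json.load(open('pics/w1.json'))
a=onz(d,258.4,183.5,.076);b=onz(d,256.5,256,.08);print(a,b,np.linalg.norm((b-a)[:2]),np.degrees(np.arctan2(*(b-a)[1::-1])))
st=readout.get_state();print(R.from_quat(st['tcp_rot']).inv().apply([a[0],a[1],.058-ctrl.grasp_offset]-st['eef_pos'])*100)
E
```

```text
[0.45492596 0.27251189 0.076     ] [0.48978389 0.21570507 0.08      ] 0.06664901178219057 -58.465790910093006
[14.24036819  0.13228855 -0.4404406 ]
```

Call:
{"fn": "drive_tool", "kwargs": {
  "steps": [
    [2.5, 0.13, -0.44, 0, 0.6],
    [2.5, 0, 0, 0, 0.6],
    [2.5, 0, 0, 0, 0.6],
    [2.5, 0, 0, 0, 0.6],
    [2.2, 0, 0, 0, 0.6],
    [1.0, 0, 0, 0, 0.6],
    [0.9, 0, 0, 0, 0.6],
    [0, 0, 0, 0, 0.6]
  ]
}}

```text
time: 2.7
eef_pos: [0.4546, 0.2724, 0.04]
tcp_rot: [0.337, 0.622, -0.338, 0.621]
contact_force: [-0.6, -0.5, 0.0]
opening: 0.601
```

Call:
{"fn": "drive_tool", "kwargs": {
  "steps": [
    [0, 0, 0, 0, 0],
    [0, 0, 0, 0, 0],
    [0, 0, 0, 0, 0],
    [0, 0, 0, 0, 0],
    [0, 0, 0, 0, 0],
    [0, 0, 0, 0, 0]
  ],
  "force": 60
}}

```text
time: 3.3
eef_pos: [0.4555, 0.2727, 0.0416]
tcp_rot: [0.338, 0.621, -0.337, 0.622]
contact_force: [-1.7, -1.3, 5.8]
opening: 0.193
```

Call:
{"fn": "drive_tool", "kwargs": {
  "steps": [
    [-0.5, 0, 0, 0, 0],
    [-1.5, 0, 0, 0, 0],
    [-3, 0, 0, 0, 0],
    [-3, 0, 0, 0, 0],
    [-3, 0, 0, 0, 0],
    [-3, 0, 0, 0, 0],
    [-3, 0, 0, 0, 0],
    [-3, 0, 0, 0, 0],
    [-3, 0, 0, 0, 0],
    [-1, 0, 0, 0, 0]
  ]
}}

```text
time: 4.3
eef_pos: [0.4557, 0.2729, 0.2848]
tcp_rot: [0.339, 0.62, -0.336, 0.623]
contact_force: [0.9, 0.3, -2.0]
opening: 0.197
```

Call:
{"fn": "drive_tool", "kwargs": {
  "steps": [
    [0, 0, 0, 5.3, 0],
    [0, 0, 0, 5.3, 0],
    [0, 0, 0, 5.3, 0],
    [0, 0, 0, 5.3, 0],
    [0, 0, 0, 5.3, 0],
    [0, 0, 0, 5.3, 0],
    [0, 0, 0, 5.3, 0],
    [0, 0, 0, 5.6, 0],
    [0, 0, 0, 0, 0],
    [0, 0, 0, 0, 0]
  ]
}}

```text
time: 5.3
eef_pos: [0.4542, 0.2723, 0.2794]
tcp_rot: [-0.539, -0.457, 0.541, -0.456]
contact_force: [0.4, -0.5, -2.9]
opening: 0.194
```

```bash
python3 - <<'E'
from h import *
f,d=snap('wrist','w2'); st=readout.get_state();print(st['eef_pos'],R.from_quat(st['tcp_rot']).as_matrix().round(4),st['contact_force'],st['wrist_torque'])
print(R.from_quat(st['tcp_rot']).inv().apply([.6075,.0215,.26]-st['eef_pos'])*100)
cv2.imwrite('pics/w2b.png',cv2.resize(f,(800,600))[:,:,::-1])
E
```

```text
[0.45430634 0.27228271 0.2796305 ] [[-1.100e-03  9.860e-01 -1.668e-01]
 [-4.000e-04 -1.668e-01 -9.860e-01]
 [-1.000e+00 -1.100e-03  6.000e-04]] [-0.80984171  0.09017683 -1.78966719] [0.02665191 0.00539429 0.01067317]
[ 1.95537348 19.2898681  22.17056004]
```

View pics/w2b.png

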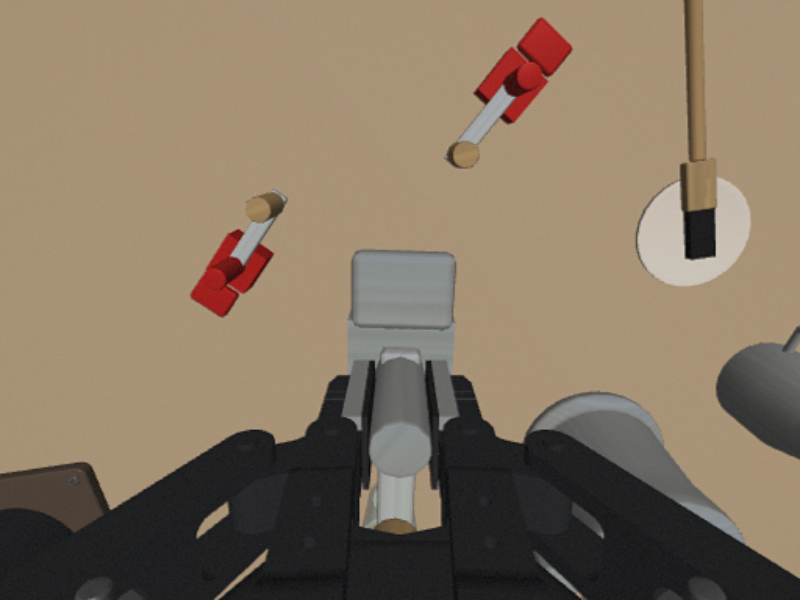

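The crank hangs straight in the grip: the counterweight's far edge (352..453,252) is parallel to the jaw axis and the stem is centred at (400,440). Moving over the spindle.

Call:
{"fn": "drive_tool", "kwargs": {
  "steps": [
    [0, 1.0, 1.1, 0, 0],
    [0, 2.0, 2.3, 0, 0],
    [0, 2.2, 2.5, 0, 0],
    [0, 2.2, 2.6, 0, 0],
    [0, 2.2, 2.6, 0, 0],
    [0, 2.2, 2.5, 0, 0],
    [0, 2.2, 2.5, 0, 0],
    [0, 2.2, 2.5, 0, 0],
    [0, 2.0, 2.3, 0, 0],
    [0, 1.1, 1.27, 1.5, 0]
  ]
}}

```text
time: 6.35
eef_pos: [0.6086, 0.0182, 0.28]
tcp_rot: [-0.547, -0.448, 0.547, -0.448]
contact_force: [0.1, -0.6, -2.3]
opening: 0.193
```

Call:
{"fn": "drive_tool", "kwargs": {
  "steps": [
    [0.5, 0, 0, 0, 0],
    [1.0, 0, 0, 0, 0],
    [0.5, 0, 0, 0, 0],
    [0, 0, 0, 0, 0],
    [0, 0, 0, 0, 0],
    [0, 0, 0, 0, 0]
  ]
}}

```text
time: 6.95
eef_pos: [0.6076, 0.022, 0.2608]
tcp_rot: [0.546, 0.449, -0.546, 0.449]
contact_force: [-0.1, -0.2, -2.6]
opening: 0.192
```

```bash
python3 - <<'E'
from h import *
f,d=snap('side','s3'); f2,d2=snap('scene','c3'); st=readout.get_state();print(st['eef_pos'],R.from_quat(st['tcp_rot']).as_matrix().round(4),st['contact_force'],st['wrist_torque'])
print(R.from_quat(st['tcp_rot']).inv().apply([.6075,.0215,.26]-st['eef_pos'])*100)
crop('s3',265,145,330,225,7,'s3c');crop('c3',195,160,260,240,5,'c3c')
a=cv2.imread('pics/s3c.png');cv2.imwrite('pics/m3.png',a)
E
```

```text
[0.60773565 0.02172219 0.26097701] [[ 1.100e-03  9.811e-01 -1.936e-01]
 [-1.000e-04 -1.936e-01 -9.811e-01]
 [-1.000e+00  1.100e-03 -1.000e-04]] [ 0.05692977 -0.52003082 -2.16136665] [-0.01316059 -0.02480881 -0.0063729 ]
[ 0.09767823 -0.01892501  0.0263682 ]
```

View pics/m3.png

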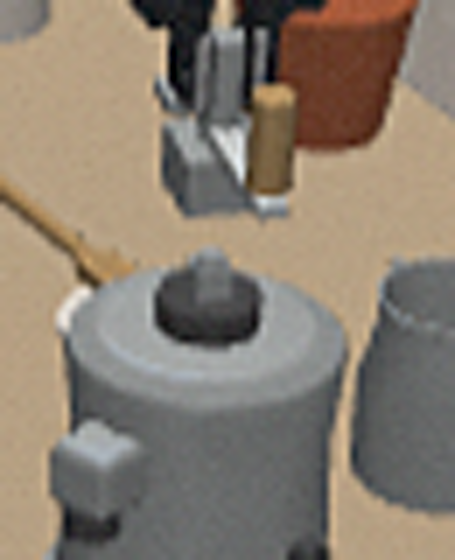

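The crank hangs squarely over the spindle (tip near (210,258)) and is level. Lowering it in small steps and watching the force.

Call:
{"fn": "drive_tool", "kwargs": {
  "steps": [
    [1.0, 0, 0, 0, 0],
    [1.0, 0, 0, 0, 0],
    [0.5, 0, 0, 0, 0],
    [0.3, 0, 0, 0, 0],
    [0.2, 0, 0, 0, 0],
    [0.1, 0, 0, 0, 0],
    [0.1, 0, 0, 0, 0],
    [0.1, 0, 0, 0, 0],
    [0, 0, 0, 0, 0]
  ]
}}

```text
time: 7.95
eef_pos: [0.6078, 0.0216, 0.2276]
tcp_rot: [0.547, 0.449, -0.546, 0.449]
contact_force: [0.9, 1.3, -2.2]
opening: 0.194
```

Call:
{"fn": "drive_tool", "kwargs": {
  "steps": [
    [0.1, 0, 0, 0, 0],
    [0.1, 0, 0, 0, 0],
    [0.1, 0, 0, 0, 0],
    [0, 0, 0, 0, 0],
    [0, 0, 0, 0, 0]
  ]
}}

```text
time: 8.45
eef_pos: [0.6079, 0.0215, 0.225]
tcp_rot: [0.547, 0.449, -0.546, 0.449]
contact_force: [0.3, 1.1, 0.9]
opening: 0.19
```

Call:
{"fn": "drive_tool", "kwargs": {
  "steps": [
    [0, 0, -0.05, 0, 0],
    [0, 0, 0, 2, 0],
    [0, 0, 0, 2, 0],
    [0, 0, 0, 0, 0]
  ]
}}

```text
time: 8.85
eef_pos: [0.6077, 0.0218, 0.2246]
tcp_rot: [-0.562, -0.429, 0.562, -0.43]
contact_force: [-1.3, 1.1, 0.8]
opening: 0.189
```

Call:
{"fn": "drive_tool", "kwargs": {
  "steps": [
    [0, 0, 0, -2, 0],
    [0, 0, 0, -2, 0],
    [0, 0, 0, -2, 0],
    [0, 0, 0, -2, 0],
    [0, 0, 0, 0, 0]
  ]
}}

```text
time: 9.35
eef_pos: [0.6076, 0.0221, 0.2236]
tcp_rot: [0.53, 0.468, -0.53, 0.468]
contact_force: [0.5, 2.5, -1.7]
opening: 0.194
```

Call:
{"fn": "drive_tool", "kwargs": {
  "steps": [
    [0.1, 0, 0, 0, 0],
    [0.1, 0, 0, 0, 0],
    [0, 0, 0, 0, 0],
    [0, 0, 0, 0, 0]
  ]
}}

```text
time: 9.75
eef_pos: [0.6076, 0.022, 0.2222]
tcp_rot: [-0.53, -0.468, 0.53, -0.467]
contact_force: [-0.7, 2.9, -1.2]
opening: 0.191
```

```bash
python3 - <<'E'
from h import *
st=readout.get_state();print(st['eef_pos'],R.from_quat(st['tcp_rot']).as_matrix().round(3),st['contact_force'],st['wrist_torque'])
E
```

```text
[0.60756328 0.02204738 0.22216392] [[-0.     0.992 -0.125]
 [ 0.    -0.125 -0.992]
 [-1.    -0.    -0.   ]] [-0.7457481   2.88384252 -1.17128689] [ 0.53210108 -0.10781928  0.0101504 ]
```

Call:
{"fn": "drive_tool", "kwargs": {
  "steps": [
    [0, 0, -0.05, 0, 0],
    [0.1, 0, 0, 0, 0],
    [0.1, 0, 0, 0, 0],
    [0.1, 0, 0, 0, 0],
    [0, 0, 0, 0, 0],
    [0, 0, 0, 0, 0]
  ]
}}

```text
time: 10.35
eef_pos: [0.6077, 0.0223, 0.2192]
tcp_rot: [-0.53, -0.468, 0.531, -0.468]
contact_force: [0.1, 1.1, -2.0]
opening: 0.191
```

Call:
{"fn": "drive_tool", "kwargs": {
  "steps": [
    [0.15, 0, 0, 0, 0],
    [0.15, 0, 0, 0, 0],
    [0.15, 0, 0, 0, 0],
    [0.1, 0, 0, 0, 0],
    [0.1, 0, 0, 0, 0],
    [0, 0, 0, 0, 0]
  ]
}}

```text
time: 10.95
eef_pos: [0.6077, 0.0224, 0.2126]
tcp_rot: [-0.53, -0.468, 0.53, -0.468]
contact_force: [-0.2, 0.5, -2.4]
opening: 0.197
```

Call:
{"fn": "drive_tool", "kwargs": {
  "steps": [
    [0.05, 0, 0, 0, 0],
    [0.05, 0, 0, 0, 0],
    [0, 0, 0, 0, 0],
    [0, 0, 0, 0, 0]
  ]
}}

```text
time: 11.35
eef_pos: [0.6077, 0.0224, 0.2118]
tcp_rot: [0.53, 0.468, -0.53, 0.468]
contact_force: [-0.6, 0.6, -1.6]
opening: 0.195
```

Call:
{"fn": "drive_tool", "kwargs": {
  "steps": [
    [0.05, 0, 0, 0, 0],
    [0.05, 0, 0, 0, 0],
    [0, 0, 0, 0, 0],
    [0, 0, 0, 0, 0]
  ]
}}

```text
time: 11.75
eef_pos: [0.6078, 0.0224, 0.2118]
tcp_rot: [0.53, 0.468, -0.53, 0.468]
contact_force: [-3.0, 1.2, 3.8]
opening: 0.19
```

The crank is on the collar: z has stopped and the force has gone from −2.4 to +3.8 N. Opening, then sliding along the arm to the knob.

Call:
{"fn": "drive_tool", "kwargs": {
  "steps": [
    [0, 0, 0, 0, 0.3],
    [0, 0, 0, 0, 0.6],
    [0, 0, 0, 0, 0.6],
    [0, 0, 0, 0, 0.6]
  ]
}}

```text
time: 12.15
eef_pos: [0.6078, 0.0221, 0.2105]
tcp_rot: [-0.53, -0.468, 0.531, -0.468]
contact_force: [-0.4, -0.1, 0.7]
opening: 0.598
```

Call:
{"fn": "drive_tool", "kwargs": {
  "steps": [
    [0, 0, 1.3, 0, 0.6],
    [0, 0, 1.3, 0, 0.6],
    [0, 0, 1.3, 0, 0.6],
    [0, 0, 1.3, 0, 0.6],
    [0, 0, 1.3, 0, 0.6],
    [0, 0, 0, 0, 0.6],
    [0, 0, 0, 0, 0.6]
  ]
}}

```text
time: 12.85
eef_pos: [0.5995, -0.0427, 0.2108]
tcp_rot: [0.531, 0.467, -0.531, 0.467]
contact_force: [-0.1, -0.2, -0.4]
opening: 0.6
```

```bash
python3 - <<'E'
from h import *
f,d=snap('wrist','w4'); f2,d2=snap('side','s4'); st=readout.get_state();print(st['eef_pos'],R.from_quat(st['tcp_rot']).as_matrix().round(3),st['contact_force'])
print('tip if home: stem top',proj(d,[.6077,.0222,.246]),proj(d2,[.6077,.0222,.246]))
crop('s4',265,145,330,225,7,'s4c')
a=cv2.imread('pics/s4c.png');b=cv2.resize(cv2.imread('pics/w4.png'),(747,560))[:,180:525];cv2.imwrite('pics/m4.png',np.hstack([a,b]))
E
```

```text
[ 0.59957791 -0.04189391  0.21079847] [[-0.     0.992 -0.125]
 [ 0.    -0.125 -0.992]
 [-1.    -0.    -0.   ]] [ 0.61837915  0.56830473 -0.32568382]
tip if home: stem top (np.float64(257.0674593584477), np.float64(124.46353260650503)) (np.float64(295.49809111666485), np.float64(164.2245905468918))
```

View pics/m4.png

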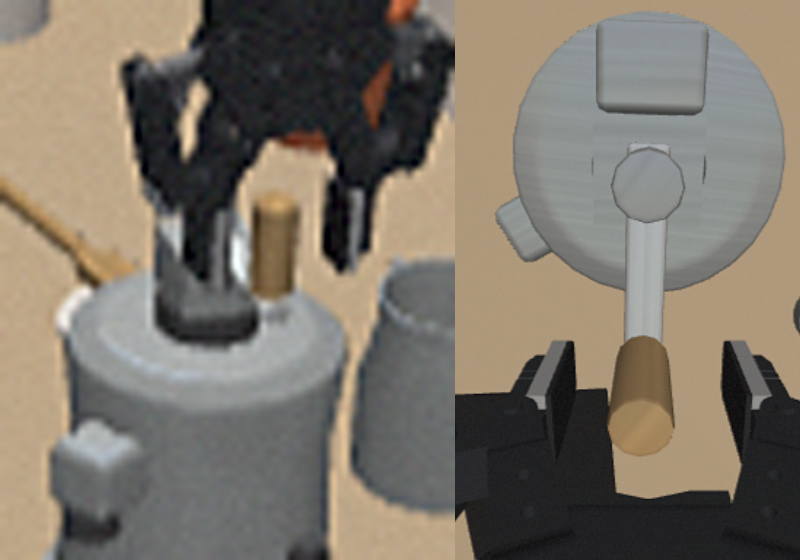

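The left half shows the hub down on the dark collar. In the right half (wrist) the stem top is at (648,185) and the knob top at (642,428), both between the jaws.

```bash
python3 - <<'E'
from h import *
d=json.load(open('pics/w4.json'))
st=readout.get_state();T=R.from_quat(st['tcp_rot']).inv()
a=onz(d,255.7,126.9,.246);b=onz(d,251.5,293.5,.25)
print(a,b,np.linalg.norm((b-a)[:2]),np.degrees(np.arctan2(*(b-a)[1::-1])), T.apply(b-st['eef_pos'])*100)
E
```

```text
[0.60712512 0.02143561 0.246     ] [ 0.59730317 -0.0425798   0.25      ] 0.06476451846392826 -98.7229205823282 [-3.92016635 -0.21731651  0.09547288]
```

Call:
{"fn": "drive_tool", "kwargs": {
  "steps": [
    [0, -0.2, 0.08, 0, 0.6],
    [0, 0, 0, 0, 0],
    [0, 0, 0, 0, 0],
    [0, 0, 0, 0, 0],
    [0, 0, 0, 0, 0],
    [0, 0, 0, 0, 0]
  ],
  "force": 40
}}

```text
time: 13.55
eef_pos: [0.5975, -0.0424, 0.2109]
tcp_rot: [0.53, 0.468, -0.53, 0.468]
contact_force: [-0.7, 0.5, 0.7]
opening: 0.212
```

```bash
python3 - <<'E'
from h import *
st=readout.get_state();p=st['eef_pos'];print(p,st['contact_force'],st['wrist_torque'],st['opening'],st['qpos'][5])
T=R.from_quat(st['tcp_rot']).inv();C=np.array([.6075,.0218]);v=p[:2]-C
print(np.linalg.norm(v),np.degrees(np.arctan2(v[1],v[0])))
t0=np.arctan2(v[1],v[0]);th=t0-.1*np.arange(42);P=np.c_[C+.065*np.c_[np.cos(th),np.sin(th)],0*th]
D=T.apply(np.diff(P,axis=0))*100
for i,r in enumerate(D): print(round(.1*(i+1),1),r[1:].round(2),end='; ')
E
```

```text
[ 0.59750466 -0.04243197  0.21090796] [-0.70673845  0.4602846   0.71593735] [0.17999662 0.08002259 0.00802971] 0.21196091145868665 -0.11485037132207622
0.06500502365800148 -98.84503343742215
0.1 [-0.65 -0.05]; 0.2 [-0.64 -0.12]; 0.3 [-0.62 -0.18]; 0.4 [-0.6  -0.24]; 0.5 [-0.58 -0.3 ]; 0.6 [-0.54 -0.36]; 0.7 [-0.51 -0.41]; 0.8 [-0.46 -0.46]; 0.9 [-0.41 -0.5 ]; 1.0 [-0.36 -0.54]; 1.1 [-0.31 -0.57]; 1.2 [-0.25 -0.6 ]; 1.3 [-0.19 -0.62]; 1.4 [-0.12 -0.64]; 1.5 [-0.06 -0.65]; 1.6 [ 0.01 -0.65]; 1.7 [ 0.07 -0.65]; 1.8 [ 0.13 -0.64]; 1.9 [ 0.2  -0.62]; 2.0 [ 0.26 -0.6 ]; 2.1 [ 0.32 -0.57]; 2.2 [ 0.37 -0.53]; 2.3 [ 0.42 -0.49]; 2.4 [ 0.47 -0.45]; 2.5 [ 0.51 -0.4 ]; 2.6 [ 0.55 -0.35]; 2.7 [ 0.58 -0.29]; 2.8 [ 0.61 -0.23]; 2.9 [ 0.63 -0.17]; 3.0 [ 0.64 -0.11]; 3.1 [ 0.65 -0.04]; 3.2 [0.65 0.02]; 3.3 [0.64 0.09]; 3.4 [0.63 0.15]; 3.5 [0.61 0.21]; 3.6 [0.59 0.28]; 3.7 [0.56 0.33]; 3.8 [0.52 0.39]; 3.9 [0.48 0.44]; 4.0 [0.44 0.48]; 4.1 [0.38 0.52];
```

Call:
{"fn": "drive_tool", "kwargs": {
  "steps": [
    [0, -0.65, -0.05, 0, 0],
    [0, -0.64, -0.12, 0, 0],
    [0, -0.62, -0.18, 0, 0],
    [0, -0.6, -0.24, 0, 0],
    [0, -0.58, -0.3, 0, 0]
  ]
}}

```text
time: 14.05
eef_pos: [0.5682, -0.0296, 0.211]
tcp_rot: [0.531, 0.467, -0.53, 0.468]
contact_force: [5.3, 1.5, -1.5]
opening: 0.212
```

Call:
{"fn": "drive_tool", "kwargs": {
  "steps": [
    [0, -0.54, -0.36, 0, 0],
    [0, -0.51, -0.41, 0, 0],
    [0, -0.46, -0.46, 0, 0],
    [0, -0.41, -0.5, 0, 0],
    [0, -0.36, -0.54, 0, 0]
  ]
}}

```text
time: 14.55
eef_pos: [0.5486, -0.0051, 0.2111]
tcp_rot: [0.531, 0.466, -0.53, 0.469]
contact_force: [5.6, -0.3, -3.3]
opening: 0.214
```

Call:
{"fn": "drive_tool", "kwargs": {
  "steps": [
    [0.05, -0.26, -0.57, 0, 0],
    [0.05, -0.22, -0.6, 0, 0],
    [0, -0.19, -0.62, 0, 0],
    [0, -0.12, -0.64, 0, 0],
    [0, -0.06, -0.65, 0, 0]
  ]
}}

```text
time: 15.05
eef_pos: [0.5431, 0.0268, 0.2108]
tcp_rot: [-0.53, -0.468, 0.531, -0.468]
contact_force: [-1.8, -4.1, 5.7]
opening: 0.213
```

Call:
{"fn": "drive_tool", "kwargs": {
  "steps": [
    [0, 0.01, -0.65, 0, 0],
    [0, 0.07, -0.65, 0, 0],
    [0, 0.13, -0.64, 0, 0]
  ]
}}

```text
time: 15.35
eef_pos: [0.5473, 0.0461, 0.2107]
tcp_rot: [-0.529, -0.468, 0.531, -0.468]
contact_force: [-2.5, -3.9, 6.7]
opening: 0.215
```

Call:
{"fn": "drive_tool", "kwargs": {
  "steps": [
    [-0.05, 0.2, -0.62, 0, 0],
    [0, 0.26, -0.6, 0, 0],
    [0, 0, 0, 0, 0]
  ]
}}

```text
time: 15.65
eef_pos: [0.5537, 0.0584, 0.2107]
tcp_rot: [-0.53, -0.468, 0.531, -0.467]
contact_force: [-3.1, -1.5, 5.7]
opening: 0.208
```

Call:
{"fn": "drive_tool", "kwargs": {
  "steps": [
    [-0.03, 0.32, -0.57, 0, 0],
    [0, 0.37, -0.53, 0, 0],
    [0, 0.42, -0.49, 0, 0],
    [0, 0, 0, 0, 0]
  ]
}}

```text
time: 16.05
eef_pos: [0.5668, 0.0729, 0.2107]
tcp_rot: [-0.53, -0.469, 0.531, -0.467]
contact_force: [-3.2, -1.9, 5.1]
opening: 0.212
```

```bash
cat > tq.py <<'E'
from h import *
st=readout.get_state();p=st['eef_pos'];f=st['contact_force'];v=p[:2]-[.6078,.0218];t=np.arctan2(v[1],v[0])
print('R',np.linalg.norm(v),'th',np.degrees(t),'tang',-(f[0]*np.sin(t)-f[1]*np.cos(t)),'rad',f[0]*np.cos(t)+f[1]*np.sin(t),'z',f[2])
E
python3 tq.py
```

```text
R 0.06549485967481021 th 128.7520947832583 tang 3.7388671084371055 rad 0.518484568256145 z 5.071748343662977
```

Call:
{"fn": "drive_tool", "kwargs": {
  "steps": [
    [-0.03, 0.47, -0.45, 0, 0],
    [0, 0.51, -0.4, 0, 0],
    [0, 0.55, -0.35, 0, 0],
    [0, 0, 0, 0, 0]
  ]
}}

```text
time: 16.45
eef_pos: [0.5837, 0.0829, 0.2107]
tcp_rot: [-0.53, -0.469, 0.531, -0.467]
contact_force: [-2.9, -1.8, 5.3]
opening: 0.205
```

```bash
python3 tq.py
```

```text
R 0.06564168348005676 th 111.52803253312777 tang 3.321404049172589 rad -0.618297718823128 z 5.3444393812545234
```

Still running freely at about 3 N. Continuing.

Call:
{"fn": "drive_tool", "kwargs": {
  "steps": [
    [-0.03, 0.58, -0.29, 0, 0],
    [0, 0.61, -0.23, 0, 0],
    [0, 0.63, -0.17, 0, 0],
    [0, 0, 0, 0, 0]
  ]
}}

```text
time: 16.85
eef_pos: [0.6033, 0.0872, 0.2108]
tcp_rot: [0.531, 0.468, -0.53, 0.467]
contact_force: [-2.7, 0.6, 3.6]
opening: 0.211
```

```bash
python3 tq.py
```

```text
R 0.0655205333081922 th 93.92548422393301 tang 2.6082374105202737 rad 0.8159406989985151 z 3.5558496365418395
```

Call:
{"fn": "drive_tool", "kwargs": {
  "steps": [
    [-0.02, 0.64, -0.11, 0, 0],
    [0, 0.65, -0.04, 0, 0],
    [0, 0.65, 0.02, 0, 0],
    [0, 0, 0, 0, 0]
  ]
}}

```text
time: 17.25
eef_pos: [0.6226, 0.0855, 0.2109]
tcp_rot: [-0.53, -0.468, 0.531, -0.467]
contact_force: [-3.8, 1.5, 1.8]
opening: 0.207
```

```bash
python3 tq.py
```

```text
R 0.06544219060981679 th 76.91273225002043 tang 4.0106658568803555 rad 0.6410735717555333 z 1.7871918043098258
```

Call:
{"fn": "drive_tool", "kwargs": {
  "steps": [
    [0, 0.64, 0.09, 0, 0],
    [0, 0.63, 0.15, 0, 0],
    [0, 0, 0, 0, 0]
  ]
}}

```text
time: 17.55
eef_pos: [0.6338, 0.082, 0.2108]
tcp_rot: [-0.53, -0.469, 0.531, -0.466]
contact_force: [-6.4, 2.4, 3.3]
opening: 0.209
```

```bash
python3 tq.py
```

```text
R 0.06558847641951349 th 66.67435559216763 tang 6.804076558052753 rad -0.3739524945603754 z 3.2565198301770737
```

The burrs have met: 6.8 N at the knob, about 0.44 Nm. One more small step, then hold.

Call:
{"fn": "drive_tool", "kwargs": {
  "steps": [
    [0, 0.61, 0.21, 0, 0],
    [0, 0, 0, 0, 0],
    [0, 0, 0, 0, 0],
    [0, 0, 0, 0, 0],
    [0, 0, 0, 0, 0]
  ]
}}

```text
time: 18.05
eef_pos: [0.6388, 0.0796, 0.2108]
tcp_rot: [-0.53, -0.469, 0.531, -0.466]
contact_force: [-6.8, 3.6, 3.3]
opening: 0.211
```

```bash
python3 tq.py; python3 -c "
from h import *
T=R.from_quat(readout.get_state()['tcp_rot']).inv();C=np.array([.6078,.0218])
p=readout.get_state()['eef_pos'][:2];t=np.arctan2(*(p-C)[::-1])+.1*np.arange(8)
print((T.apply(np.diff(np.c_[C+.0655*np.c_[np.cos(t),np.sin(t)],0*t],axis=0))*100).round(2))"
```

```text
R 0.06560531143126218 th 61.76196892064083 tang 7.7314183280567415 rad -0.07389291391207253 z 3.2882029803612505
[[ 0.   -0.62 -0.2 ]
 [ 0.   -0.64 -0.14]
 [ 0.   -0.65 -0.08]
 [ 0.   -0.65 -0.01]
 [ 0.   -0.65  0.05]
 [ 0.   -0.64  0.12]
 [ 0.   -0.63  0.18]]
```

Held snug for about 0.4 s at 7.7 N (about 0.5 Nm). Backing off gently so the coupling unwinds.

Call:
{"fn": "drive_tool", "kwargs": {
  "steps": [
    [0, -0.62, -0.2, 0, 0],
    [0, -0.64, -0.14, 0, 0],
    [0, -0.65, -0.08, 0, 0],
    [0, -0.65, -0.01, 0, 0],
    [0, -0.3, 0, 0, 0],
    [0, 0, 0, 0, 0],
    [0, 0, 0, 0, 0]
  ]
}}

```text
time: 18.75
eef_pos: [0.6125, 0.0867, 0.2113]
tcp_rot: [0.531, 0.468, -0.53, 0.467]
contact_force: [-2.1, 4.2, -0.4]
opening: 0.208
```

```bash
python3 tq.py
```

```text
R 0.06506711542566711 th 85.8890573700215 tang 2.4257879296947182 rad 4.0517206098324134 z -0.4226908211722879
```

Call:
{"fn": "drive_tool", "kwargs": {
  "steps": [
    [0, 0, 0, 0, 0.3],
    [0, 0, 0, 0, 0.6],
    [0, 0, 0, 0, 0.6],
    [0, 0, 0, 0, 0.6]
  ]
}}

```text
time: 19.15
eef_pos: [0.6131, 0.0858, 0.2118]
tcp_rot: [0.531, 0.467, -0.53, 0.468]
contact_force: [0.4, 0.1, -0.6]
opening: 0.599
```

```bash
python3 - <<'E'
from h import *
f,d=snap('wrist','w5'); st=readout.get_state();p=st['eef_pos'];print(p,st['contact_force'],st['opening'])
print(R.from_quat(st['tcp_rot']).inv().apply([.6077,.0222,.2115]-p)*100, proj(d,[.6077,.0222,.246]))
cv2.imwrite('pics/w5b.png',f[:,:,::-1])
E
```

```text
[0.61293464 0.0859729  0.21168973] [-0.27488261 -0.53914372 -0.2393386 ] 0.5971731435662873
[0.02196286 0.28138404 6.39253778] (np.float64(262.5277300399532), np.float64(401.63109006481005))
```

View pics/w5b.png

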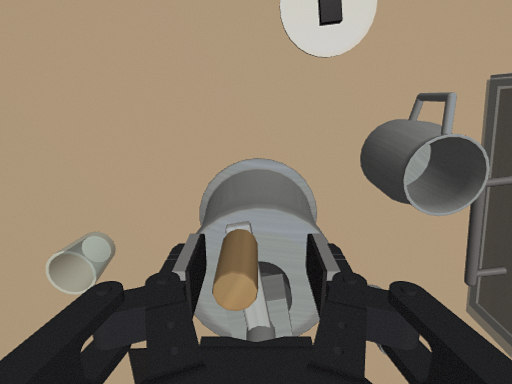

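The wrist view shows the knob at (237,290) between the open fingers, sprung back slightly, with the stem ahead under the palm. Sliding on to the stem and gripping it.

Call:
{"fn": "drive_tool", "kwargs": {
  "steps": [
    [0, 0, 1.3, 0, 0.6],
    [0, 0, 1.3, 0, 0.6],
    [0, 0.1, 1.3, 0, 0.6],
    [0, 0.1, 1.3, 0, 0.6],
    [0, 0.08, 1.2, 0, 0.6],
    [0, 0, 0, 0, 0.6],
    [0, 0, 0, 0, 0.6]
  ]
}}

```text
time: 19.9
eef_pos: [0.6072, 0.0221, 0.2114]
tcp_rot: [0.531, 0.467, -0.531, 0.467]
contact_force: [-1.1, -0.3, -1.0]
opening: 0.598
```

Call:
{"fn": "drive_tool", "kwargs": {
  "steps": [
    [0, 0, 0, 0, 0],
    [0, 0, 0, 0, 0],
    [0, 0, 0, 0, 0],
    [0, 0, 0, 0, 0],
    [0, 0, 0, 0, 0]
  ],
  "force": 60
}}

```text
time: 20.4
eef_pos: [0.6077, 0.0229, 0.2116]
tcp_rot: [0.531, 0.467, -0.53, 0.468]
contact_force: [2.9, 0.8, -0.4]
opening: 0.193
```

Call:
{"fn": "drive_tool", "kwargs": {
  "steps": [
    [-0.3, 0, 0, 0, 0],
    [-0.5, 0, 0, 0, 0],
    [-0.5, 0, 0, 0, 0],
    [-0.5, 0, 0, 0, 0],
    [-0.5, 0, 0, 0, 0],
    [-1, 0, 0, 0, 0],
    [-1, 0, 0, 0, 0],
    [-1, 0, 0, 0, 0],
    [-1, 0, 0, 0, 0],
    [0, 0, 0, 0, 0]
  ]
}}

```text
time: 21.4
eef_pos: [0.6082, 0.0224, 0.2772]
tcp_rot: [0.531, 0.466, -0.529, 0.469]
contact_force: [0.1, 0.1, -2.3]
opening: 0.191
```

Call:
{"fn": "drive_tool", "kwargs": {
  "steps": [
    [0, -0.5, 1.5, 0, 0],
    [0, -1.1, 3.0, 0, 0],
    [0, -1.2, 3.3, 0, 0],
    [0, -1.2, 3.3, 0, 0],
    [0, -1.2, 3.4, 0, 0],
    [0, -1.2, 3.4, 0, 0],
    [0, -1.2, 3.4, 0, 0],
    [0, -1.2, 3.3, 0, 0],
    [0, -1.1, 3.2, 0, 0],
    [0, -1.0, 2.3, 0, 0]
  ]
}}

```text
time: 22.4
eef_pos: [0.4594, -0.2644, 0.2737]
tcp_rot: [-0.53, -0.468, 0.531, -0.467]
contact_force: [-0.6, 0.4, -2.3]
opening: 0.189
```

Call:
{"fn": "drive_tool", "kwargs": {
  "steps": [
    [2, 0, 0, 0, 0],
    [4, 0, 0, 0, 0],
    [4, 0, 0, 0, 0],
    [4, 0, 0, 0, 0],
    [3, 0, 0, 0, 0],
    [2, 0, 0, 0, 0],
    [1, 0, 0, 0, 0],
    [0, 0, 0, 0, 0],
    [0, 0, 0, 0, 0]
  ]
}}

```text
time: 23.3
eef_pos: [0.4617, -0.2631, 0.0754]
tcp_rot: [0.53, 0.467, -0.53, 0.468]
contact_force: [0.4, 0.6, -2.6]
opening: 0.192
```

```bash
python3 - <<'E'
from h import *
f,d=snap('side','s6'); st=readout.get_state();print(st['eef_pos'],st['contact_force'])
crop('s6',225,230,355,345,6,'s6c')
E
```

```text
[ 0.46216924 -0.26334987  0.0759908 ] [-0.30856004 -0.18622308 -2.54252169]
```

View pics/s6c.png

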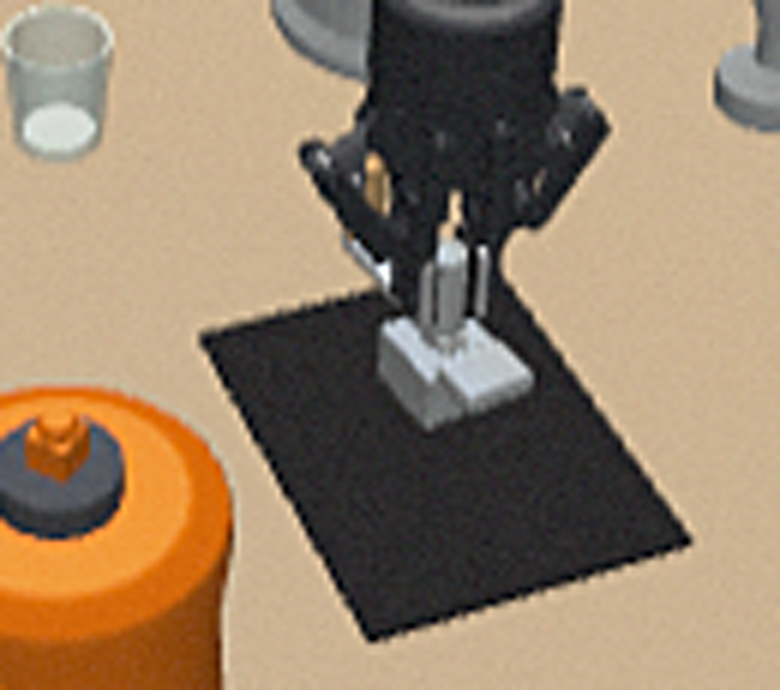

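The side view shows the crank upright and level over the middle of the mat (hub near (430,385)). Lowering the last 28 mm.

Call:
{"fn": "drive_tool", "kwargs": {
  "steps": [
    [1, 0, 0, 0, 0],
    [0.8, 0, 0, 0, 0],
    [0.4, 0, 0, 0, 0],
    [0.2, 0, 0, 0, 0],
    [0.1, 0, 0, 0, 0],
    [0.1, 0, 0, 0, 0],
    [0.1, 0, 0, 0, 0],
    [0, 0, 0, 0, 0]
  ]
}}

```text
time: 24.15
eef_pos: [0.4616, -0.2626, 0.0476]
tcp_rot: [0.53, 0.467, -0.53, 0.468]
contact_force: [0.3, 0.8, -3.3]
opening: 0.194
```

Call:
{"fn": "drive_tool", "kwargs": {
  "steps": [
    [0.1, 0, 0, 0, 0],
    [0.05, 0, 0, 0, 0],
    [0, 0, 0, 0, 0],
    [0, 0, 0, 0, 0]
  ]
}}

```text
time: 24.55
eef_pos: [0.4617, -0.2627, 0.0475]
tcp_rot: [-0.53, -0.468, 0.53, -0.468]
contact_force: [-2.6, 2.6, 5.8]
opening: 0.191
```

On the mat (force +5.8 N). Releasing gently and going straight up.

Call:
{"fn": "drive_tool", "kwargs": {
  "steps": [
    [0, 0, 0, 0, 0.3],
    [0, 0, 0, 0, 0.5],
    [0, 0, 0, 0, 0.6],
    [0, 0, 0, 0, 0.6],
    [-0.5, 0, 0, 0, 0.6],
    [-1.5, 0, 0, 0, 0.6],
    [-3, 0, 0, 0, 0.6],
    [-4, 0, 0, 0, 0.6],
    [-4, 0, 0, 0, 0.6],
    [-3, 0, 0, 0, 0.6]
  ]
}}

```text
time: 25.55
eef_pos: [0.4621, -0.263, 0.2104]
tcp_rot: [0.531, 0.466, -0.53, 0.469]
contact_force: [0.2, -0.6, 0.2]
opening: 0.599
```

Call:
{"fn": "drive_tool", "kwargs": {
  "steps": [
    [0, 0, 0, 0, 0.6],
    [0, 0, 0, 0, 0.6],
    [0, 0, 0, 0, 0.6]
  ]
}}

```text
time: 25.85
eef_pos: [0.4607, -0.2619, 0.205]
tcp_rot: [-0.53, -0.468, 0.531, -0.467]
contact_force: [-0.2, -0.4, -0.2]
opening: 0.603
```

```bash
python3 - <<'E'
from h import *
f,d=snap('side','s7'); f2,d2=snap('wrist','w7'); st=readout.get_state();print(st['eef_pos'],st['contact_force'],np.abs(st['dq']).max())
print(proj(d2,[.4617,-.2627,.082]))
cv2.imwrite('pics/m7.png',np.hstack([cv2.resize(f[150:350,200:400],(400,400)),f2[:,80:460][:, :, :].repeat(1,0) if 0 else cv2.resize(f2[:,64:448],(400,400))])[:,:,::-1])
E
```

```text
[ 0.46057696 -0.26175718  0.20422325] [-0.55566057  1.00281887  0.19034357] 0.005173376570724585
(np.float64(257.94751178252784), np.float64(183.43501813872172))
```

View pics/m7.png

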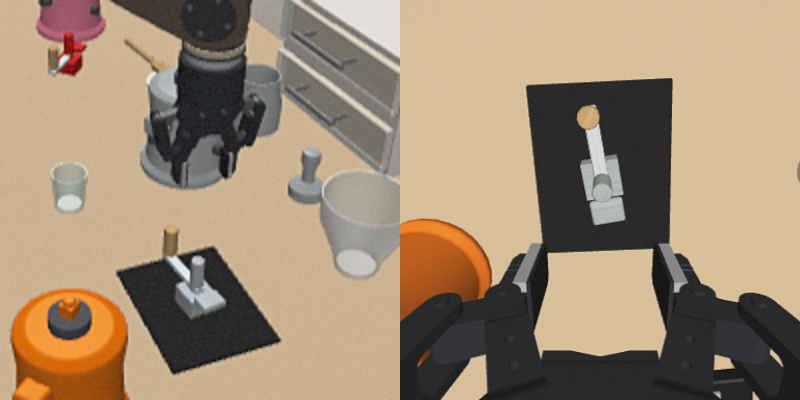

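The crank stands upright in the middle of the mat (stem at (602,187) in the wrist half). The gripper is clear and the other things look undisturbed, so I'm handing in.

```bash
python3 -c "
from plant import sign_off
print(sign_off())"
```

```text
the job is handed in; nothing more can be done
None
```

The grinder is zeroed, and the crank stands upright on its hub in the middle of the mat. I handed the job in at about 26 s of the 72 s allowed; no verdict was reported.

- **Fitting:** The crank first caught on the square's shoulders. A few degrees of turning and about 1 mm of sideways shift let it drop in. It came to rest on the collar under a light push of about 6 N, and a picture showed the hub seated there.
- **Winding:** It ran clockwise at about 3 N at the knob for roughly 3 rad. The force then rose to 7.7 N (about 0.5 Nm), which I held for about 0.4 s. I backed it off until about 2.4 N was left, let go, and saw it spring back slightly.
- **Setting down:** I lifted the crank straight off and set it down on the mat; the reading was about 6 N upward with the hub on the mat. The last pictures show it upright near the mat's centre with the gripper clear. The other things in view had not visibly moved.

**Not checked directly:** The spindle's twist and sink cannot be read out, so I judged both from the wrist force. The spindle position read from the scene and side cameras differed by about 1 cm. I used the close wrist view instead, and the fit agreed with it to about 1 mm.

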